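# Snap the cover back onto the power brick

## Task

The beige power brick has been repaired and its cover is laid on, but not one of its four side clips has caught. Press it down with the fingertips on its four raised corner pads, one after another, until all four have clicked and the cover sits flush on the shell all round. Only press: do not pick up the cover or shove the brick along, leave the other things where they lie, and finish clear of everything.

Things in the scene. Friction and masses are not known exactly. Their poses are not given: they have to be found in the camera images.
- brick: lower half of a beige plastic power brick, loose on the mat, 0.85 kg: open shell 92 (x) x 156 (y) x 40 mm high; origin under its centre, z up. Four springy upright clips 18 mm wide stand outside its long walls (x = +-51, y = +-58 mm, tops 56 mm above the mat). Black mains inlet at the -y end, two terminal posts at the +y end, 17 mm long.
- cover: the brick's beige cover (upper half), same 92 x 156 mm outline, 22 mm high, 0.14 kg, flat top with vent slots in the middle and a round press pad at each corner; origin at the centre of its lower rim. It lies straight over the shell but 9 mm proud, its side lugs resting on the clips. Thin, it tilts and twists: each corner clicks down separately. Home, its rim lies on the shell: origin 40 mm, flat top 62 mm above the mat.
- corner0 (a point): where to press: top of the round raised press pad (14 mm across, 3 mm above the cover's flat top) beside one clip, at the brick's -x, -y corner (38 mm in x, 66 mm in y from its centre). 74 mm above the mat at the start, 65 mm home (up to 2 mm more while others are up). Pressed straight down it takes 4 to 15 N over 7 mm, clicks, drops and is then rigid at 65 mm; the others rise or sink up to 3 mm. Press slowly, to 18 N or to 64 mm.
- corner1 (a point): where to press: top of the round raised press pad (14 mm across, 3 mm above the cover's flat top) beside one clip, at the brick's -x, +y corner (38 mm in x, 66 mm in y from its centre). 74 mm above the mat at the start, 65 mm home (up to 2 mm more while others are up). Pressed straight down it takes 4 to 15 N over 7 mm, clicks, drops and is then rigid at 65 mm; the others rise or sink up to 3 mm. Press slowly, to 18 N or to 64 mm.
- corner2 (a point): where to press: top of the round raised press pad (14 mm across, 3 mm above the cover's flat top) beside one clip, at the brick's +x, -y corner (38 mm in x, 66 mm in y from its centre). 74 mm above the mat at the start, 65 mm home (up to 2 mm more while others are up). Pressed straight down it takes 4 to 15 N over 7 mm, clicks, drops and is then rigid at 65 mm; the others rise or sink up to 3 mm. Press slowly, to 18 N or to 64 mm.
- corner3 (a point): where to press: top of the round raised press pad (14 mm across, 3 mm above the cover's flat top) beside one clip, at the brick's +x, +y corner (38 mm in x, 66 mm in y from its centre). 74 mm above the mat at the start, 65 mm home (up to 2 mm more while others are up). Pressed straight down it takes 4 to 15 N over 7 mm, clicks, drops and is then rigid at 65 mm; the others rise or sink up to 3 mm. Press slowly, to 18 N or to 64 mm.
- standoff: stubby brass hexagonal standoff, 14 mm across flats, 24 mm tall, standing; origin under its centre. Leave alone.
- fuse_holder: cream ceramic fuse holder with brass spring clips, 26 x 62 x 27 mm tall; origin under its centre. Leave alone.
- weight: cast-iron weight painted dull blue, round, 62 mm across, 57 mm tall, with a knob on top; origin under its centre. Leave alone.
- spool: small solder spool standing on end, 54 mm across, 40 mm tall; origin under its centre. Leave alone.
- flux_tin: round flat tin, 60 mm across, 23 mm tall; origin under its centre. Leave alone.
- screwdriver: screwdriver with an amber handle lying on the mat, 170 mm long along its x axis; origin under its middle. Leave alone.
- board: small loose circuit board, 70 x 50 mm, 18 mm tall with its parts; origin under its centre. Leave alone.
Things that resemble listed ones, but are neither listed nor needed, are in the scene too. What is shaped like the cover but blue or turquoise is not meant. What is shaped like the brick but blue is not meant.

How it is judged (in metres and radians):
On the way, in this order (a step that is already met when the one before it is completed fails the run):
1. a first corner of the cover clicked down, the other three still up (((z of corner0 in the frame of brick below 0.0675 m and z of each of corner1, corner2, corner3 in the frame of brick above 0.069 m) or (z of each of corner0, corner2, corner3 in the frame of brick above 0.069 m and z of corner1 in the frame of brick below 0.0675 m) or (z of each of corner0, corner1, corner3 in the frame of brick above 0.069 m and z of corner2 in the frame of brick below 0.0675 m) or (z of each of corner0, corner1, corner2 in the frame of brick above 0.069 m and z of corner3 in the frame of brick below 0.0675 m))), for 0.1 s.
2. two or three corners clicked down, the rest still up (((z of each of corner0, corner1 in the frame of brick below 0.0675 m and z of each of corner2, corner3 in the frame of brick above 0.069 m) or (z of each of corner0, corner2 in the frame of brick below 0.0675 m and z of each of corner1, corner3 in the frame of brick above 0.069 m) or (z of each of corner0, corner3 in the frame of brick below 0.0675 m and z of each of corner1, corner2 in the frame of brick above 0.069 m) or (z of each of corner0, corner3 in the frame of brick above 0.069 m and z of each of corner1, corner2 in the frame of brick below 0.0675 m) or (z of each of corner0, corner2 in the frame of brick above 0.069 m and z of each of corner1, corner3 in the frame of brick below 0.0675 m) or (z of each of corner0, corner1 in the frame of brick above 0.069 m and z of each of corner2, corner3 in the frame of brick below 0.0675 m) or (z of each of corner0, corner1, corner2 in the frame of brick below 0.0675 m and z of corner3 in the frame of brick above 0.069 m) or (z of each of corner0, corner1, corner3 in the frame of brick below 0.0675 m and z of corner2 in the frame of brick above 0.069 m) or (z of each of corner0, corner2, corner3 in the frame of brick below 0.0675 m and z of corner1 in the frame of brick above 0.069 m) or (z of corner0 in the frame of brick above 0.069 m and z of each of corner1, corner2, corner3 in the frame of brick below 0.0675 m))), for 0.1 s.
At the end, for the whole second after the job is handed in: all four corner points of the cover within 1.5 mm of the fully home level (65 mm above the brick's underside), cover centred on the shell within 4 mm and at rest, brick flat on the mat; the corners clicked one after another, not all at once (z of corner0 in the frame of brick between 0.063 and 0.0665 m and z of corner1 in the frame of brick between 0.063 and 0.0665 m and z of corner2 in the frame of brick between 0.063 and 0.0665 m and z of corner3 in the frame of brick between 0.063 and 0.0665 m and horizontal distance between cover and brick below 0.004 m and linear speed of cover below 0.02 m/s and angle between brick's own z axis and vertical below 0.05 rad); the robot touches nothing.
It fails at once if the cover is lifted off: more than 20 mm above its home place, or 12 mm aside of it (z of cover in the frame of brick above 0.06 m or horizontal distance between cover and brick above 0.012 m).
It fails at once if the brick is shoved more than 25 mm, tipped or lifted (distance of brick from where it was at the start of the episode above 0.025 m or angle between brick's own z axis and vertical above 0.12 rad or height (world z) of brick above 0.012 m).
It fails at once if another thing is moved more than 20 mm (distance of any of standoff, fuse_holder, weight, spool, flux_tin, screwdriver, board from where it was at the start of the episode above 0.02 m).
It also fails if it takes over 54 s, if anything falls off the work surface, if the arm or the gripper's body presses on something with over 40 N, if the wrist force passes 120 N, or if a joint passes its speed limit or range.

## Robot

A 6-joint arm with a two-finger parallel gripper is mounted at the origin on the work surface. World frame = base frame: x ahead of the robot, y to its left, z up, the work surface at z = 0. Lengths are in m, angles in degrees, forces in N, time in s.
With the tool pointing down it reaches from about 0.275 to 0.875 m from the base axis. Payload 12.5 kg.
Tool frame: the origin (TCP) lies midway between the tips of the shut fingers; the grasp point (between the pads) lies 19 mm behind it; x points along the fingers, y is the direction in which the jaws open and shut, and the axes are right-handed (so a half turn about x gives the same grasp; the last joint's range is limited). The gripper opens to 85 mm and grips with 20 to 120 N. Pads are 22 mm wide; open, the fingers measure 114 mm over their backs; the gripper's body (76 mm by 85 mm) begins 54 mm behind the grasp point. The pads swing forward as they close: fully open they stand 13 mm farther back than shut.
Start: joints at [60.298, 20.094, 94.641, -0, 65.266, -4.847], TCP at [0.231, 0.499, 0.231] pointing down, gripper open.
Joint ranges: [-157.81, 157.81], [-45, 120.19], [0.68, 151.7], [-89.99, 269.99], [4.06, 180], [-164.3, 164.3]. Speed limits (degrees/s): [127.2, 127.2, 159.86, 180, 180, 180].

## Interface

Orientations are given as [roll, pitch, yaw] about the fixed x, y, z axes, in that order (R = Rz(yaw) Ry(pitch) Rx(roll)).
In Python, from cell import * gives the robot as it stands.
- The arm moves only by the shell command python3 -m inch 'ROWS' [FORCE]. ROWS is JSON, a list of rows, each a list of 3 entries, a list of its own where there are three numbers: the shift along the tool's x, y, z in m, then the turn, a rotation vector about the tool's x, y, z in degrees, then the closure, from 0 (fully open) to 1 (shut). A call has 1 to 10 rows; each row shifts and turns the pose as measured when the row begins, along the tool's axes as they then stand; what a row does not reach is not made up. A row lasts 1/8 s, in which the tool goes at most 62.5 mm and 10.7 degrees, less where a joint would pass 70% of its speed; a pose out of reach is approached as far as the arm can. A call is refused whole if a number of a shift passes 0.0625 or a number of a turn 10.7, either way. A call with a gripper value outside its range is refused whole. The fingers move at their own pace and stop on an object; FORCE is the grip in N (left out, the last holds). Time passes only in rows, so rows that do not move let the fingers close. It gives the time, the measured TCP pose, the force and the opening at its end, in the units of the state.
- state(): the state, without advancing time (a new reading comes with each control period).
- read_camera(name): name is "scene" or "top"; returns a dict with "image" (384x512x3 uint8, blue, green, red), "depth" (384x512 float32, m along the optical axis (not along the pixel's ray), 0 where there is no reading), "fx", "fy", "cx", "cy" (pixels), "distortion" ([k1, k2, p1, p2, k3] as OpenCV has them; the pictures are not rectified), "rvec" (rotation vector, rad) and "tvec" (3), from world to camera coordinates, as OpenCV has them. Camera axes: x right, y down, z forward; pixel columns grow to the right and rows downward; lengths in m; the calibration is good to about 2 mm. A picture is of the moment at which its call begins.
- sign_off(): hands the job in, once; it reports no verdict.
The state is a dict: "clock": time; "joint_pos": joint angles; "joint_velocities": joint speeds; "effort": joint torques, N m; "position": TCP position; "ee_rot": TCP orientation; "wrist_force": force on the tool from outside, world axes, zero at the start; "wrist_torque": the same for the moment, N m; "opening": finger opening in m.
Only numpy, scipy, OpenCV 4.12 (cv2) and the standard library are available. Lean on these libraries where they do the work, as an engineer would, in place of code of your own. Each camera call takes 0.05 s, during which the arm holds its last target. There are 200 camera calls.

## Working session

There is one attempt and no reset: what is moved stays moved. The work goes in short steps, Python scripts to look and compute and a shell command to move; the robot and the scene stay as the last step left them, time stands still between calls to the robot, and variables do not carry over. Pictures are saved under pics/ and viewed, about 8 in all and at most 12, crops included, and the job is handed in when it is done.

```bash
mkdir -p pics; cat > h.py <<'E'
from cell import *
import numpy as np, cv2
def cam(n):
    c=read_camera(n); c['K']=np.array([[c['fx'],0,c['cx']],[0,c['fy'],c['cy']],[0,0,1.]]); c['D']=np.array(c['distortion'],float)
    c['R']=cv2.Rodrigues(np.array(c['rvec'],float))[0]; c['t']=np.array(c['tvec'],float).ravel(); return c
def ray(c,uv,z):
    p=cv2.undistortPoints(np.array(uv,float).reshape(-1,1,2),c['K'],c['D']).reshape(-1,2)
    d=np.c_[p,np.ones(len(p))]@c['R']; o=-c['R'].T@c['t']
    return o+d*((z-o[2])/d[:,2])[:,None]
def proj(c,P): return cv2.projectPoints(np.array(P,float).reshape(-1,1,3),np.array(c['rvec'],float),c['t'],c['K'],c['D'])[0].reshape(-1,2)
E
python3 - <<'E'
from h import *
for n in('top','scene'):
    c=cam(n); cv2.imwrite(f'pics/{n}0.png',cv2.resize(c['image'],(800,600))); print(n,-c['R'].T@c['t'],c['fx'])
print(state())
E
```

```text
top [ 0.35642852 -0.07899624  1.19182404] 378.68939530466145
scene [1.23196511 0.33644307 1.27290231] 404.08132130326175
{'clock': 0.1, 'joint_pos': array([ 6.02968380e+01,  2.01197314e+01,  9.46728141e+01, -4.84266758e-04,
        6.52653265e+01, -4.84656597e+00]), 'joint_velocities': array([-0.05847939, -0.03909232, -0.07777392, -0.0308766 , -0.00804706,
        0.01096153]), 'effort': array([ 1.04233855e-03, -5.06824958e+01, -2.91886818e+01, -1.10603223e-04,
        2.46677861e-03,  4.18275761e-05]), 'position': array([0.23101916, 0.49880701, 0.23082989]), 'ee_rot': array([ -94.41131873,   89.94212633, -119.26771192]), 'wrist_force': array([ 0.51451257, -0.91989156, -0.1620124 ]), 'wrist_torque': array([-0.03210836,  0.00139311,  0.00938179]), 'opening': 0.08522384071200628}
```

View pics/top0.png

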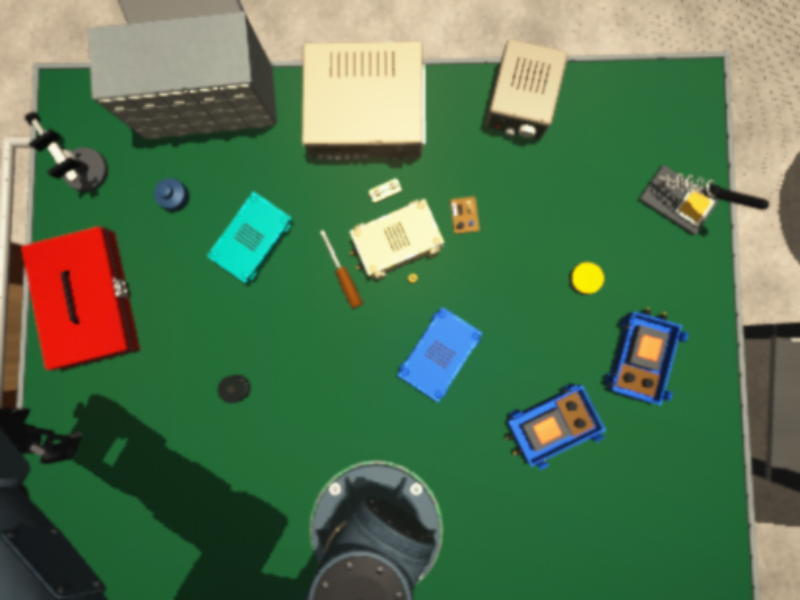

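View pics/scene0.png

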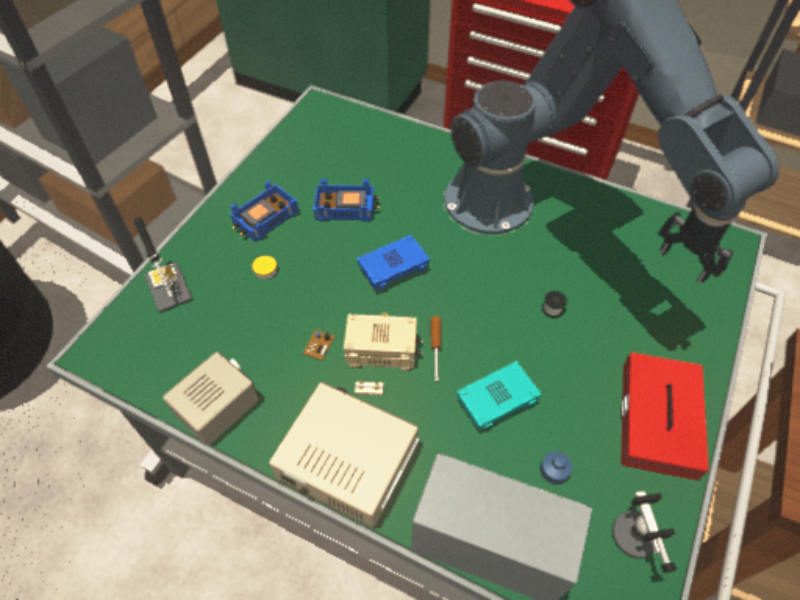

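The top view shows three beige candidates, at (397,238), (362,95) and (527,85). Only (397,238) has the right size, press pads and clips; the other two are larger instrument cases. The turquoise cover at (250,238) and the blue one at (440,355) are not meant. Next I'll enlarge the brick and measure it.

```bash
python3 - <<'E'
from h import *
t=cam('top'); s=cam('scene')
a=t['image'][115:190,215:315]; b=s['image'][185:260,200:300]
cv2.imwrite('pics/crop1.png',np.vstack([cv2.resize(a,(400,300),interpolation=cv2.INTER_CUBIC) if 0 else cv2.resize(x,None,fx=8,fy=8,interpolation=cv2.INTER_CUBIC)[:,:] for x in(a,)]))
cv2.imwrite('pics/crop2.png',cv2.resize(b,None,fx=8,fy=8,interpolation=cv2.INTER_CUBIC))
hsv=cv2.cvtColor(t['image'],cv2.COLOR_BGR2HSV)
m=cv2.inRange(hsv,(12,20,140),(35,140,255)); m[:,:222]=0;m[:,286:]=0;m[:127]=0;m[180:]=0
n,l,st,ce=cv2.connectedComponentsWithStats(m); k=1+st[1:,4].argmax(); print(st[k],ce[k])
m1=cv2.morphologyEx((l==k).astype(np.uint8),cv2.MORPH_OPEN,np.ones((5,5)))
cs=max(cv2.findContours(m1,0,1)[0],key=cv2.contourArea)
P=ray(t,cs.reshape(-1,2),0.071)
r=cv2.minAreaRect((P[:,:2]*1000).astype(np.float32)); print(r); print(cv2.boxPoints(r))
# depth points
ys,xs=np.where(m1>0); d=t['depth'][ys,xs]; 
p=cv2.undistortPoints(np.c_[xs,ys].astype(float).reshape(-1,1,2),t['K'],t['D']).reshape(-1,2)
W=(np.c_[p,np.ones(len(p))]*d[:,None]-t['t'])@t['R']
print(np.percentile(W[:,2],[5,25,50,75,95]))
top=W[W[:,2]>.062]; r=cv2.minAreaRect((top[:,:2]*1000).astype(np.float32)); print(len(top),r,top.mean(0))
E
```

```text
[ 225  128   59   50 1693] [253.49616066 151.8493798 ]
((559.2338256835938, -45.12947082519531), (109.4477767944336, 158.0191650390625), 23.466846466064453)
[[ 477.57306     5.553219]
 [ 540.4992   -139.39627 ]
 [ 640.8946    -95.812164]
 [ 577.96844    49.13733 ]]
[0.058757   0.06912228 0.07072383 0.07236858 0.07461145]
1572 ((490.9582214355469, -76.03634643554688), (248.8550262451172, 155.76589965820312), 23.639650344848633) [ 0.56107196 -0.04499522  0.07519525]
```

View pics/crop1.png

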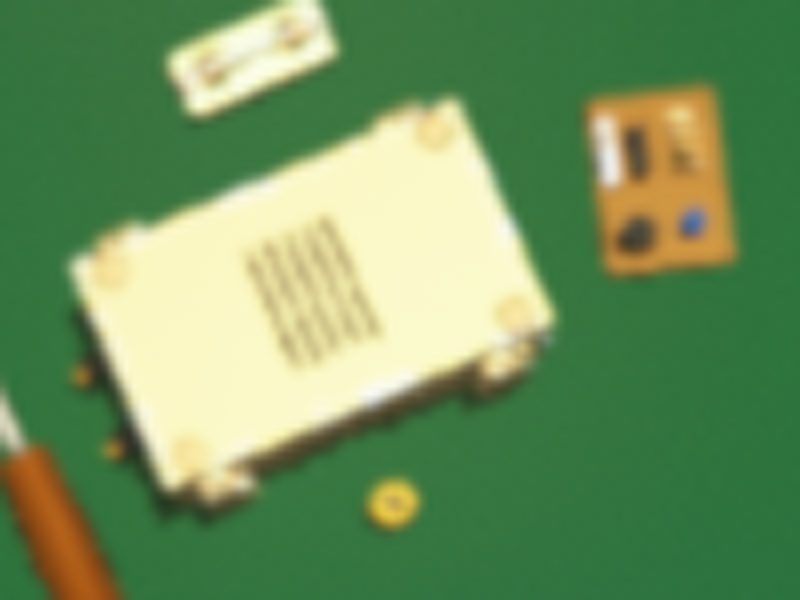

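View pics/crop2.png

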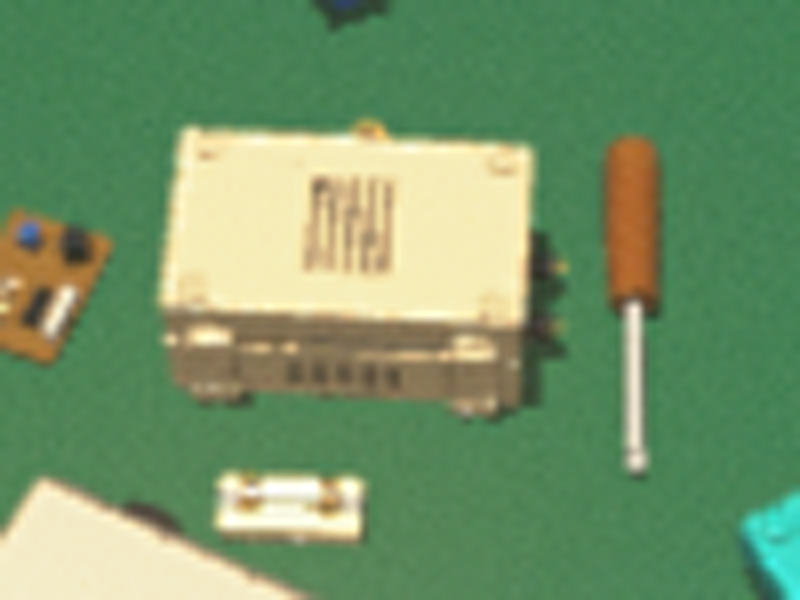

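The crop confirms it: beige cover, four pads at crop pixels (110,262), (435,132), (514,312) and (190,455). The terminals are at the left (+y) end, and the standoff at (393,503) is close to the -x side. Now casting the pad pixels onto z=0.074 in both views.

```bash
python3 - <<'E'
from h import *
t=cam('top'); s=cam('scene')
# order c0(-x,-y) c1(-x,+y) c2(+x,-y) c3(+x,+y)
T=(np.array([[514,312],[190,455],[435,132],[110,262]])+.5)/8-.5+[215,115]
S=(np.array([[208,153],[503,162],[192,292],[492,308]])+.5)/8-.5+[200,185]
L=np.array([[-38,-66],[-38,66],[38,-66],[38,66]])/1000
for c,U in((t,T),(s,S)):
    P=ray(c,U,.074)[:,:2]
    A=L-L.mean(0);B=P-P.mean(0); th=np.arctan2((A[:,0]*B[:,1]-A[:,1]*B[:,0]).sum(),(A*B).sum())
    R=np.array([[np.cos(th),-np.sin(th)],[np.sin(th),np.cos(th)]])
    F=A@R.T+P.mean(0); print(np.degrees(th),P.mean(0)); print(P.round(4)); print((1000*(P-F)).round(1)); print(F.round(4))
E
```

```text
22.650173528772473 [ 0.56346626 -0.04483341]
[[ 0.5546 -0.12  ]
 [ 0.5017  0.0008]
 [ 0.623  -0.091 ]
 [ 0.5747  0.0309]]
[[ 0.8  0.3]
 [-1.3 -0.6]
 [-1.   0.1]
 [ 1.5  0.2]]
[[ 0.5538 -0.1204]
 [ 0.503   0.0014]
 [ 0.624  -0.0911]
 [ 0.5731  0.0307]]
23.569901103926124 [ 0.56494112 -0.04435806]
[[ 0.558  -0.1189]
 [ 0.5033  0.0011]
 [ 0.6247 -0.0898]
 [ 0.5737  0.0301]]
[[ 1.5  1.2]
 [-0.4  0.2]
 [-1.4 -0.2]
 [ 0.3 -1.2]]
[[ 0.5565 -0.12  ]
 [ 0.5037  0.0009]
 [ 0.6262 -0.0897]
 [ 0.5734  0.0313]]
```

Both views agree to about 1.5 mm: centre (0.564,-0.0446), yaw ≈23.2°, and the pad spacing matches the given sizes. Next step is a helper that turns a world shift into tool axes.

```bash
cat >> h.py <<'E'
from scipy.spatial.transform import Rotation as Ro
def go(target,show=True):
    s=state(); R=Ro.from_euler('xyz',s['ee_rot'],degrees=True).as_matrix()
    d=R.T@(np.array(target)-s['position']); down=np.cross(R[:,0],[0,0,-1])
    print('t',round(s['clock'],2),'pos',s['position'].round(4),'F',s['wrist_force'].round(1),'open',round(s['opening'],3))
    print('tool shift',d.round(4),'tilt fix rotvec deg',np.degrees(R.T@down).round(2)); return R
C={0:(.5553,-.1202),1:(.5033,.0012),2:(.6250,-.0904),3:(.5733,.0310)}
E
python3 -c "
from h import *
print(go((*C[1],.23)).round(3))"
```

```text
t 0.3 pos [0.2311 0.499  0.2311] F [0.7 0.2 0.7] open 0.085
tool shift [ 0.0012 -0.3373  0.4562] tilt fix rotvec deg [ 0.   -0.    0.02]
[[-0.     0.42   0.907]
 [-0.     0.907 -0.42 ]
 [-1.    -0.    -0.   ]]
```

```bash
python3 -m inch '[[[0,-0.042,0.057],[0,0,0],1],[[0,-0.042,0.057],[0,0,0],1],[[0,-0.042,0.057],[0,0,0],1],[[0,-0.042,0.057],[0,0,0],1],[[0,-0.042,0.057],[0,0,0],1],[[0,-0.042,0.057],[0,0,0],1],[[0,-0.042,0.057],[0,0,0],1],[[0,0,0],[0,0,0],1]]' 40
python3 -c "
from h import *
go((*C[1],.095))"
```

```text
clock: 1.3
position: [0.4446, 0.111, 0.2315]
ee_rot: [42.3, 89.8, 17.6]
wrist_force: [-0.2, 0.4, 0.2]
opening: 0.0
t 1.3 pos [0.4446 0.111  0.2315] F [-0.2  0.4  0.2] open 0.0
tool shift [ 0.1366 -0.0755  0.0989] tilt fix rotvec deg [ 0.    0.15 -0.13]
```

```bash
python3 -m inch '[[[0.02,-0.04,0.05],[0,0.1,-0.1],1],[[0.02,-0.034,0.048],[0,0,0],1],[[0.04,-0.002,0.003],[0,0,0],1],[[0.03,0,0],[0,0,0],1],[[0.02,0,0],[0,0,0],1],[[0,0,0],[0,0,0],1]]'
python3 -c "
from h import *
go((*C[1],.08))"
```

```text
clock: 2.05
position: [0.503, 0.0074, 0.1007]
ee_rot: [53.5, 89.8, 28.9]
wrist_force: [-0.2, -0.8, 0.4]
opening: 0.0
t 2.05 pos [0.503  0.0074 0.1007] F [-0.2 -0.8  0.4] open 0.0
tool shift [ 0.0207 -0.0056  0.0028] tilt fix rotvec deg [-0.    0.11 -0.15]
```

```bash
python3 -m inch '[[[0.01,-0.005,0.003],[0,0.1,-0.2],1],[[0.01,-0.001,0],[0,0,0],1],[[0.003,0,0],[0,0,0],1]]'
python3 - <<'E'
from h import *
go((*C[1],.07))
t=cam('top'); s=cam('scene')
a=t['image'][115:190,215:290]; b=s['image'][185:260,225:300]
cv2.imwrite('pics/c3.png',np.hstack([cv2.resize(x,(390,390),interpolation=cv2.INTER_CUBIC) for x in(a,b)]))
E
```

```text
clock: 2.42
position: [0.5043, 0.0011, 0.0783]
ee_rot: [-2.3, 89.8, -26.8]
wrist_force: [0.0, 0.6, 0.1]
opening: -0.0001
t 2.42 pos [0.5043 0.0011 0.0783] F [0.  0.6 0.1] open -0.0
tool shift [ 0.0083 -0.0004 -0.0009] tilt fix rotvec deg [0.   0.16 0.01]
```

View pics/c3.png

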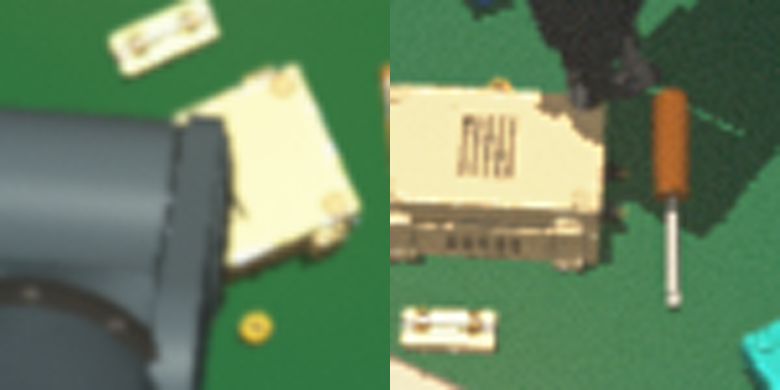

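The fingertips stand over corner1 (scene half, about (588,100)), with the standoff and screwdriver clear. Pressing slowly.

```bash
python3 -m inch '[[[0.003,0,-0.0008],[0,0.1,0],1],[[0.0015,0,0],[0,0,0],1],[[0.0015,0,0],[0,0,0],1],[[0.0015,0,0],[0,0,0],1]]'; python3 -m inch '[[[0.0015,0,0],[0,0,0],1],[[0.0015,0,0],[0,0,0],1]]'
```

```text
clock: 3.02
position: [0.5041, 0.0015, 0.0716]
ee_rot: [8.9, 89.9, -15.6]
wrist_force: [-3.2, -0.3, 8.2]
opening: -0.0001
clock: 3.28
position: [0.5038, 0.0014, 0.0686]
ee_rot: [-2.4, 89.9, -26.9]
wrist_force: [0.3, 0.3, -0.7]
opening: 0.0
```

Force rose to 8 N and then vanished, so it probably clicked. I'll go on down to the rigid stop to confirm.

```bash
python3 -m inch '[[[0.0015,0,0],[0,0,0],1],[[0.0012,0,0],[0,0,0],1]]'; python3 -m inch '[[[0.001,0,0],[0,0,0],1]]';  python3 -m inch '[[[0.001,0,0],[0,0,0],1]]'
```

```text
clock: 3.52
position: [0.5039, 0.0014, 0.0658]
ee_rot: [-0.4, 89.9, -24.9]
wrist_force: [-2.5, 0.2, 10.3]
opening: 0.0001
clock: 3.65
position: [0.5041, 0.0014, 0.0654]
ee_rot: [1.8, 89.9, -22.7]
wrist_force: [-6.7, 0.5, 21.0]
opening: 0.0003
clock: 3.78
position: [0.5041, 0.0014, 0.0654]
ee_rot: [0.2, 89.9, -24.2]
wrist_force: [-7.8, 0.7, 20.7]
opening: 0.0001
```

Rigid at 65.4 mm: corner1 is home. Lifting and moving to corner0.

```bash
python3 -m inch '[[[-0.01,0,0],[0,0,0],1],[[-0.025,0,0],[0,0,0],1],[[0,0,0],[0,0,0],1]]'
python3 -c "
from h import *
go((*C[0],.1))"
```

```text
clock: 4.15
position: [0.5042, 0.0015, 0.1016]
ee_rot: [4.9, 89.8, -19.6]
wrist_force: [0.9, 0.5, -0.7]
opening: 0.0002
t 4.15 pos [0.5042 0.0015 0.1016] F [ 0.9  0.5 -0.7] open 0.0
tool shift [ 0.0018 -0.0895  0.0969] tilt fix rotvec deg [-0.    0.15 -0.01]
```

```bash
python3 -m inch '[[[0,-0.04,0.044],[0,0.1,0],1],[[0,-0.04,0.044],[0,0,0],1],[[0,-0.009,0.01],[0,0,0],1],[[0,0,0],[0,0,0],1]]'
python3 -c "
from h import *
go((*C[0],.08))"
```

```text
clock: 4.65
position: [0.5569, -0.1223, 0.0991]
ee_rot: [171.6, 89.9, 147.2]
wrist_force: [-0.7, 0.0, -0.2]
opening: -0.0003
t 4.65 pos [ 0.5569 -0.1223  0.0991] F [-0.7  0.  -0.2] open -0.0
tool shift [ 0.0191  0.0013 -0.0023] tilt fix rotvec deg [-0.   -0.08 -0.01]
```

```bash
python3 -m inch '[[[0.012,0.0013,-0.002],[0,0,0],1],[[0.009,0,0],[0,0,0],1],[[0.003,0,0],[0,0,0],1],[[0.0015,0,0],[0,0,0],1]]'; python3 -m inch '[[[0.0015,0,0],[0,0,0],1],[[0.0015,0,0],[0,0,0],1]]';python3 -m inch '[[[0.0015,0,0],[0,0,0],1]]'; python3 -m inch '[[[0.0015,0,0],[0,0,0],1]]'
```

```text
clock: 5.15
position: [0.5537, -0.117, 0.0713]
ee_rot: [-170.2, 89.8, 165.6]
wrist_force: [-2.5, -2.6, 4.7]
opening: 0.0
clock: 5.4
position: [0.5538, -0.1165, 0.0683]
ee_rot: [-172.3, 89.8, 163.6]
wrist_force: [1.0, 0.8, 0.9]
opening: -0.0002
clock: 5.52
position: [0.5539, -0.1164, 0.0667]
ee_rot: [-173.8, 89.8, 162.1]
wrist_force: [1.3, -0.1, 0.4]
opening: 0.0003
clock: 5.65
position: [0.5541, -0.1164, 0.0655]
ee_rot: [-173.9, 89.8, 162.0]
wrist_force: [-3.6, 0.1, 12.9]
opening: -0.0
```

```bash
python3 -m inch '[[[0.001,0,0],[0,0,0],1]]'; python3 -m inch '[[[-0.01,0,0],[0,0,0],1],[[-0.025,0,0],[0,0,0],1],[[0,0,0],[0,0,0],1]]'
python3 -c "
from h import *
go((*C[2],.1))"
```

```text
clock: 5.78
position: [0.5543, -0.1165, 0.0653]
ee_rot: [-172.4, 89.8, 163.4]
wrist_force: [-6.2, 1.0, 17.1]
opening: 0.0001
clock: 6.15
position: [0.5546, -0.1165, 0.1018]
ee_rot: [-176.0, 89.9, 159.8]
wrist_force: [0.3, 0.5, 0.2]
opening: -0.0
t 6.15 pos [ 0.5546 -0.1165  0.1018] F [0.3 0.5 0.2] open -0.0
tool shift [0.0017 0.0526 0.0535] tilt fix rotvec deg [ 0.   -0.13  0.01]
```

```bash
python3 -m inch '[[[0,0.025,0.026],[0,-0.1,0],1],[[0,0.025,0.026],[0,0,0],1],[[0,0.003,0.002],[0,0,0],1],[[0,0,0],[0,0,0],1]]'
python3 - <<'E'
from h import *
go((*C[2],.08))
t=cam('top'); s=cam('scene')
a=t['image'][115:190,215:290]; b=s['image'][185:260,210:285]
cv2.imwrite('pics/c4.png',np.hstack([cv2.resize(x,(390,390),interpolation=cv2.INTER_CUBIC) for x in(a,b)]))
E
```

```text
clock: 6.65
position: [0.6257, -0.0896, 0.0994]
ee_rot: [-167.4, 89.8, 168.4]
wrist_force: [-0.4, -0.2, 0.4]
opening: 0.0001
t 6.65 pos [ 0.6257 -0.0896  0.0994] F [-0.4 -0.2  0.4] open 0.0
tool shift [ 0.0194 -0.001  -0.0003] tilt fix rotvec deg [ 0.   -0.2   0.04]
```

View pics/c4.png

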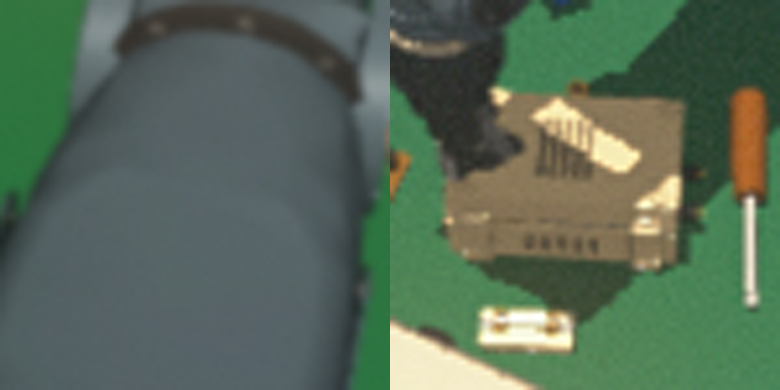

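The tip hangs above corner2 (scene half, about (480,165)) and the brick has not shifted. Pressing.

```bash
python3 -m inch '[[[0.012,-0.001,-0.0003],[0,-0.2,0],1],[[0.009,0,0],[0,0,0],1],[[0.002,0,0],[0,0,0],1],[[0.0015,0,0],[0,0,0],1]]'; python3 -m inch '[[[0.0015,0,0],[0,0,0],1]]'; python3 -m inch '[[[0.0015,0,0],[0,0,0],1]]';python3 -m inch '[[[0.0015,0,0],[0,0,0],1]]'; python3 -m inch '[[[0.0015,0,0],[0,0,0],1]]'
```

```text
clock: 7.25
position: [0.6233, -0.0915, 0.0731]
ee_rot: [-128.3, 89.9, -152.6]
wrist_force: [0.2, -0.3, 0.4]
opening: 0.0001
clock: 7.38
position: [0.6234, -0.0915, 0.0717]
ee_rot: [-113.2, 89.9, -137.5]
wrist_force: [-0.4, 0.7, 1.4]
opening: -0.0002
clock: 7.5
position: [0.6236, -0.0916, 0.0706]
ee_rot: [-87.0, 89.9, -111.3]
wrist_force: [-2.0, -0.2, 4.2]
opening: 0.0002
clock: 7.62
position: [0.6236, -0.0917, 0.0692]
ee_rot: [-75.4, 89.9, -99.7]
wrist_force: [-0.4, -0.4, 1.3]
opening: 0.0002
clock: 7.75
position: [0.6237, -0.0917, 0.0676]
ee_rot: [-62.9, 89.9, -87.2]
wrist_force: [0.5, -0.2, 0.2]
opening: -0.0004
```

```bash
python3 -m inch '[[[0.0015,0,0],[0,0,0],1],[[0.0012,0,0],[0,0,0],1]]'; python3 -m inch '[[[0.001,0,0],[0,0,0],1]]'; python3 -m inch '[[[-0.01,0,0],[0,0,0],1],[[-0.025,0,0],[0,0,0],1],[[0,0,0],[0,0,0],1]]'
python3 -c "
from h import *
go((*C[3],.1))"
```

```text
clock: 8.0
position: [0.624, -0.0915, 0.0652]
ee_rot: [-32.0, 89.9, -56.3]
wrist_force: [-3.6, 2.2, 14.1]
opening: 0.0003
clock: 8.12
position: [0.624, -0.0915, 0.0651]
ee_rot: [-30.6, 89.9, -54.9]
wrist_force: [-6.4, 1.5, 14.5]
opening: 0.0001
clock: 8.5
position: [0.6242, -0.0914, 0.1015]
ee_rot: [-14.2, 89.9, -38.5]
wrist_force: [-0.3, -0.8, -0.3]
opening: -0.0001
t 8.5 pos [ 0.6242 -0.0914  0.1015] F [-0.3 -0.8 -0.3] open -0.0
tool shift [ 0.0013  0.0906 -0.0967] tilt fix rotvec deg [-0.    0.08  0.02]
```

```bash
python3 -m inch '[[[0,0.043,-0.046],[0,0.1,0],1],[[0,0.043,-0.046],[0,0,0],1],[[0,0.004,-0.004],[0,0,0],1],[[0,0,0],[0,0,0],1]]'
python3 -c "
from h import *
go((*C[3],.08))"
```

```text
clock: 9.0
position: [0.5719, 0.0325, 0.0992]
ee_rot: [-145.4, 89.9, -169.7]
wrist_force: [1.3, -0.9, 0.1]
opening: 0.0
t 9.0 pos [0.5719 0.0325 0.0992] F [ 1.3 -0.9  0.1] open 0.0
tool shift [ 0.0192 -0.0008  0.0019] tilt fix rotvec deg [-0.   -0.07  0.05]
```

```bash
python3 -m inch '[[[0.012,-0.0006,0.0012],[0,0,0],1],[[0.009,0,0],[0,0,0],1],[[0.002,0,0],[0,0,0],1],[[0.0015,0,0],[0,0,0],1]]'; python3 -m inch '[[[0.0015,0,0],[0,0,0],1]]'; python3 -m inch '[[[0.0015,0,0],[0,0,0],1]]';python3 -m inch '[[[0.0015,0,0],[0,0,0],1]]'; python3 -m inch '[[[0.0015,0,0],[0,0,0],1]]'
```

```text
clock: 9.5
position: [0.5735, 0.0285, 0.0717]
ee_rot: [-145.9, 89.9, -170.5]
wrist_force: [-0.6, 0.5, 1.7]
opening: -0.0
clock: 9.62
position: [0.5736, 0.0284, 0.0703]
ee_rot: [-147.6, 89.9, -172.2]
wrist_force: [-1.0, 1.2, 2.2]
opening: -0.0003
clock: 9.75
position: [0.5737, 0.0284, 0.0689]
ee_rot: [-144.1, 89.9, -168.7]
wrist_force: [-1.0, -0.3, -0.0]
opening: -0.0003
clock: 9.88
position: [0.5738, 0.0283, 0.0674]
ee_rot: [-140.1, 89.9, -164.7]
wrist_force: [0.6, 0.2, 0.1]
opening: -0.0002
clock: 10.0
position: [0.5738, 0.0284, 0.0659]
ee_rot: [-137.7, 89.9, -162.3]
wrist_force: [-0.3, 0.6, 0.0]
opening: 0.0005
```

```bash
python3 -m inch '[[[0.0012,0,0],[0,0,0],1]]'; python3 -m inch '[[[0.001,0,0],[0,0,0],1]]'; python3 -m inch '[[[0.001,0,0],[0,0,0],1]]'
```

```text
clock: 10.12
position: [0.5739, 0.0284, 0.0649]
ee_rot: [-135.7, 89.9, -160.3]
wrist_force: [-4.5, 0.1, 13.7]
opening: -0.0003
clock: 10.25
position: [0.574, 0.0284, 0.0649]
ee_rot: [-133.5, 89.9, -158.0]
wrist_force: [-6.0, 0.9, 18.2]
opening: 0.0001
clock: 10.38
position: [0.574, 0.0285, 0.0649]
ee_rot: [-130.1, 89.9, -154.6]
wrist_force: [-6.2, -0.6, 14.2]
opening: -0.0002
```

All four are rigid at 65 mm. Retreating to look.

```bash
python3 -m inch '[[[-0.01,0,0],[0,0,0],1],[[-0.04,0,0],[0,0,0],1],[[-0.05,0,0],[0,0,0],1],[[-0.03,0.04,-0.04],[0,0,0],1],[[0,0.055,-0.055],[0,0,0],1],[[0,0.055,-0.055],[0,0,0],1],[[0,0.055,-0.055],[0,0,0],1],[[0,0.055,-0.055],[0,0,0],1],[[0,0.055,-0.055],[0,0,0],1],[[0,0,0],[0,0,0],1]]'
python3 - <<'E'
from h import *
t=cam('top'); s=cam('scene')
a=t['image'][115:190,215:290]; b=s['image'][185:260,210:285]
cv2.imwrite('pics/c5.png',np.hstack([cv2.resize(x,(390,390),interpolation=cv2.INTER_CUBIC) for x in(a,b)]))
th=np.radians(23.2);c0=np.array([.5642,-.0446])
for n,c in(('top',t),('scene',s)):
    ys,xs=np.mgrid[0:384,0:512]; ys=ys.ravel();xs=xs.ravel(); d=c['depth'].ravel()
    p=cv2.undistortPoints(np.c_[xs,ys].astype(float).reshape(-1,1,2),c['K'],c['D']).reshape(-1,2)
    W=(np.c_[p,np.ones(len(p))]*d[:,None]-c['t'])@c['R']; q=(W[:,:2]-c0)@np.array([[np.cos(th),-np.sin(th)],[np.sin(th),np.cos(th)]])
    for sx in(-1,1):
        for sy in(-1,1):
            k=(d>0)&(abs(q[:,0]-sx*30)<0)|((d>0)&(abs(q[:,0]-sx*.027)<.013)&(abs(q[:,1]-sy*.055)<.018))
            print(n,sx,sy,k.sum(),(1000*np.median(W[k,2])).round(1))
    k=(d>0)&(abs(q[:,0])>.07)&(abs(q[:,0])<.085)&(abs(q[:,1])<.03); print('mat',1000*np.median(W[k,2]))
E
```

```text
clock: 11.62
position: [0.4448, 0.3787, 0.2012]
ee_rot: [52.0, 89.6, 27.4]
wrist_force: [-0.2, -0.1, -0.3]
opening: 0.0002
top -1 -1 98 61.6
top -1 1 101 61.6
top 1 -1 99 61.6
top 1 1 100 61.6
mat -0.36887053945506665
scene -1 -1 61 63.6
scene -1 1 63 63.7
scene 1 -1 66 63.6
scene 1 1 59 63.8
mat 1.2159369432134823
```

View pics/c5.png

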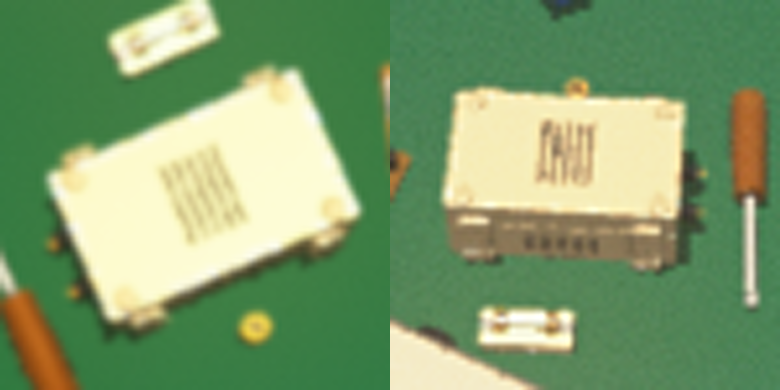

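The cover lies flush all round: about 62 mm above the mat at all four corners in both views, after allowing for each camera's mat offset. The brick and its neighbours have not moved and the arm is clear.

```bash
python3 -c "
from cell import *
print(sign_off())"
```

```text
the job is handed in; nothing more can be done
None
```

I pressed the beige cover's four corner pads one after another with the shut fingertips, in the order corner1, corner0, corner2, corner3. All four gave way and the cover sits flush, so I handed the job in at about 12 s.

- **Clicks:** At each pad the force built up, fell to nearly zero as the pad dropped, then met a rigid stop at 64.9–65.4 mm. The peak force was about 21 N vertical, on corner1, slightly over the suggested 18 N. I read the force only at the end of each move, so I did not record the click peaks themselves.
- **Press positions:** They were within about 4 mm of the estimated pad centres; corner0 was the farthest off.
- **Final check:** Depth gave the same cover height at all four corners, to within 0.2 mm in each view. The flat top came out at 61.6 mm from the top camera and 63.6–63.8 mm from the scene camera. The 2 mm gap between cameras is within calibration: their mat readings were −0.4 and +1.2 mm, which puts both near the expected 62 mm.
- **Surroundings:** In the last close-ups the brick, standoff, fuse holder and screwdriver lay as before. The rest was not rechecked closely. The arm ended 0.2 m up, well clear and free of contact force.
- **Not verified:** I did not measure the unpressed corners' heights between presses. Only the contact heights, about 71–72 mm for corner2 and about 72 mm or higher for corner3, showed they were still up.

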